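# Load the annealer and close it

## Task

Take the two pressed glass bars from the shallow metal tray and lay both flat in the chamber of the small bench annealer, without dropping them. Then swing its open lid all the way down, without slamming it, and leave the paddle, brick, jar and bowl where they are.

Things in the scene. Friction and masses are not known exactly. Their poses are not given: they have to be found in the camera images.
- kiln: Bench annealer, fixed: an open-topped box of grey firebrick in a steel jacket, outside 170 (x) by 250 (y) by 75 mm high. Origin: centre of its underside, on the table; z up. Walls and floor are 20 mm thick; the chamber is 130 (x) by 210 (y) by 55 mm deep. The lid's hinge runs along y on the top of its +x wall. Its yaw and place vary; it may stand left or right of the tray.
- kiln_in (a point): Centre of the chamber's floor (20 mm above the kiln's origin), axes as the kiln's.
- lid (a joint): Angle of the annealer's lid: 0 closed, growing as it opens; starts at 1.5 to 1.85 (about upright). The lid is a steel plate of 170 by 250 by 12 mm, 0.4 kg; its hinge has friction, so that it stays at any angle and must be moved all the way by hand (about 3 to 6 N near its free edge).
- lid_hinge (a point): Point on the lid's hinge axis, at the middle of its length; it lies on the lid's lower face at the +x edge of the kiln, 75.5 mm above the table. Its axes turn with the lid: -x runs from the hinge to the free edge (170 mm), y along the hinge, z out of the lid's outer face (12 mm away); when closed they are parallel to the kiln's.
- lid_handle (a point): Middle of the lid's handle: a 10 mm round bar, 90 mm long along y, held 32 mm beyond the middle of the lid's free edge (202 mm from the hinge), level with the plate's mid thickness. With the lid upright it is the highest part, about 0.28 m above the table.
- tray: Shallow aluminium catch tray, fixed, 170 (x) by 250 (y) by 16 mm high, walls and floor 4 mm. Origin: centre of its underside. The bars start in it, one in its -y half and one in its +y half.
- bar0: Pressed glass bar, 90 mm (x) by 36 mm (y) by 32 mm high, about 0.2 kg, both alike: a 22 mm high base with a 78 by 30 mm, 10 mm high step on top. Origin: centre of its underside, z up.
- bar1: The other glass bar, same as bar0.
- bar0_mid (a point): Middle of bar0, 16 mm above its underside.
- bar1_mid (a point): Middle of bar1, 16 mm above its underside.
- paddle: Bystander: marvering paddle lying along x, a dark 75 by 45 mm blade, 14 mm high, at +x and a wooden handle, 190 mm long in all. Origin under its middle.
- brick: Bystander: pale firebrick, 114 by 64 by 50 mm. Origin: centre of its underside.
- jar: Bystander: glass jar with steel cap, 64 mm across and 85 mm high. Origin: centre of its underside.
- bowl: Bystander: steel bowl, 120 mm across and 45 mm high. Origin: centre of its underside.

How it is judged:
On the way:
1. Both glass bars lie in the annealer's chamber, let go of and at rest, with the lid still open (above 1.2 rad) (x of bar0_mid in the frame of kiln_in between -0.065 and 0.065 m and y of bar0_mid in the frame of kiln_in between -0.105 and 0.105 m and z of bar0_mid in the frame of kiln_in between 0.005 and 0.028 m and x of bar1_mid in the frame of kiln_in between -0.065 and 0.065 m and y of bar1_mid in the frame of kiln_in between -0.105 and 0.105 m and z of bar1_mid in the frame of kiln_in between 0.005 and 0.028 m and linear speed of each of bar0, bar1 below 0.02 m/s and contact force between each of bar0, bar1 and the fingers below 0.2 N and value of joint lid above 1.2 rad), for 0.2 s.
At the end, for the whole second after the job is handed in: Both glass bars lie in the annealer's chamber, not standing on end nor one on the other (their middles less than 28 mm above the chamber's floor), at rest, and the lid is fully down (within 0.04 rad of closed, 7 mm at its free edge) and still (x of bar0_mid in the frame of kiln_in between -0.065 and 0.065 m and y of bar0_mid in the frame of kiln_in between -0.105 and 0.105 m and z of bar0_mid in the frame of kiln_in between 0.005 and 0.028 m and x of bar1_mid in the frame of kiln_in between -0.065 and 0.065 m and y of bar1_mid in the frame of kiln_in between -0.105 and 0.105 m and z of bar1_mid in the frame of kiln_in between 0.005 and 0.028 m and linear speed of each of bar0, bar1 below 0.02 m/s and contact force between each of bar0, bar1 and the fingers below 0.2 N and value of joint lid below 0.04 rad and velocity of joint lid between -0.05 and 0.05 rad/s); the robot touches nothing.
It fails at once if A glass bar is dropped or thrown: it moves faster than 1 m/s (a fall of 50 mm) (linear speed of any of bar0, bar1 above 1 m/s).
It fails at once if The lid is slammed: it swings shut faster than 2 rad/s in its last 0.5 rad (velocity of joint lid below -2 rad/s and value of joint lid below 0.5 rad).
It fails at once if The paddle, brick, jar or bowl is moved by more than 30 mm (distance of any of paddle, brick, jar, bowl from where it was at the start of the episode above 0.03 m).
It also fails if it takes over 72 s, if anything falls off the work surface, if the arm or the gripper's body presses on something with over 40 N, if the wrist force passes 120 N, or if a joint passes its speed limit or range.

## Robot

A 6-joint arm with a two-finger parallel gripper is mounted at the origin on the work surface. World frame = base frame: x ahead of the robot, y to its left, z up, the work surface at z = 0. Lengths are in m, angles in rad, forces in N, time in s.
With the tool pointing down it reaches from about 0.375 to 0.9 m from the base axis. Payload 3.1 kg.
Tool frame: the origin (TCP) lies at the centre of the arm's flange, where the gripper is bolted on; the fingertips stand 173 mm ahead of it and the grasp point (between the pads) lies 155 mm ahead of it; z points along the fingers, x is the direction in which the jaws open and shut, and the axes are right-handed (so a half turn about z gives the same grasp; the last joint's range is limited). The gripper opens to 85 mm and grips with 20 to 120 N. Pads are 22 mm wide; open, the fingers measure 114 mm over their backs; the gripper's body (76 mm by 85 mm) begins 54 mm behind the grasp point. The pads swing forward as they close: fully open they stand 13 mm farther back than shut.
Start: joints at [-1.506, 0.527, 1.433, -0, 1.181, -0.178], TCP at [0.151, -0.606, 0.405] pointing down, gripper open.
Joint ranges: [-3.08, 3.08], [-0.75, 2.2], [0.22, 2.44], [-1.43, 4.57], [0, 2.65], [-2.85, 2.85]. Speed limits (rad/s): [2.79, 2.79, 3.14, 3.14, 3.14, 3.14].

## Interface

Orientations are given as a unit quaternion [x, y, z, w].
In Python, from station import manip gives the robot as it stands.
- The arm moves only by the shell command python3 -m jog 'ROWS' [OPENING] [FORCE]. ROWS is JSON, a list that holds one entry, the list of rows, each a list of 4 numbers: the shift along the world's x, y, z in mm, then the turn about the world's z in degrees. A call has exactly 8 rows; each row shifts and turns the commanded pose from where the row before left it; what a row does not reach is not made up. A row lasts 1/8 s, in which the tool goes at most 62.5 mm and 10.7 degrees, less where a joint would pass 70% of its speed; a pose out of reach is approached as far as the arm can. A call is refused whole if a number of a shift passes 62.5 or a number of a turn 10.7, either way. A call with a gripper value outside its range is refused whole. OPENING is the opening in per cent of the stroke, from 0 (shut) to 100 (fully open), set as the call begins (- or left out, the last holds). The fingers move at their own pace and stop on an object; FORCE is the grip in N (left out, the last holds). Time passes only in rows, so rows that do not move let the fingers close, or fill a call up. It gives the time, the measured TCP pose, the force and the opening at its end, in the units of the state.
- manip.sense(): the state, without advancing time (a new reading comes with each control period).
- manip.snapshot(name): name is "side" or "top"; returns the picture (400x640x3 uint8, red, green, blue); there is no depth.
- manip.camera_info(name): a dict with "fx", "fy", "cx", "cy" (pixels), "R" (3x3) and "t" (3): a world point X has camera coordinates R X + t. Camera axes: x right, y down, z forward; pixel columns grow to the right and rows downward; lengths in m; the calibration is good to about 2 mm. A picture is of the moment at which its call begins. camera_info takes no time and is no camera call.
- manip.sign_off(): hands the job in, once; it reports no verdict.
The state is a dict: "t": time; "q": joint angles; "qd": joint speeds; "tau": joint torques, N m; "tcp_pos": TCP position; "tool_rot": TCP orientation; "force": force on the tool from outside, world axes, zero at the start; "ft_torque": the same for the moment, N m; "finger_gap": opening from 0.0 (shut) to 1.0 (fully open).
Only numpy, scipy, OpenCV 4.12 (cv2) and the standard library are available. Lean on these libraries where they do the work, as an engineer would, in place of code of your own. Each camera call takes 0.05 s, during which the arm holds its last target. There are 200 camera calls.

## Working session

There is one attempt and no reset: what is moved stays moved. The work goes in short steps, Python scripts to look and compute and a shell command to move; the robot and the scene stay as the last step left them, time stands still between calls to the robot, and variables do not carry over. Pictures are saved under pics/ and viewed, about 8 in all and at most 12, crops included, and the job is handed in when it is done.

```bash
mkdir -p pics; ls; python3 - <<'E'
from station import manip
import cv2
for n in("top","side"):
    cv2.imwrite(f"pics/{n}0.png",manip.snapshot(n)[:,:,::-1])
    c=manip.camera_info(n);print(n,c)
s=manip.sense();print(s)
E
```

```text
pics
top {'fx': 414.4584817492098, 'fy': 414.4584817492098, 'cx': 320.3424324677662, 'cy': 197.00420365760053, 'R': array([[ 0.02410394, -0.99970722,  0.00211734],
       [-0.98231051, -0.0240778 , -0.18570492],
       [ 0.18570153,  0.00239633, -0.98260328]]), 't': array([-0.03262835,  0.52334628,  1.3614746 ])}
side {'fx': 409.6336910597497, 'fy': 409.6336910597497, 'cx': 324.7219059276632, 'cy': 197.01375812689312, 'R': array([[-0.72549239, -0.68816235,  0.00966326],
       [-0.50024475,  0.51763402, -0.6941255 ],
       [ 0.472669  , -0.50841676, -0.71978915]]), 't': array([0.39192589, 0.34804166, 1.02203421])}
{'t': 0.1, 'q': array([-1.50554037e+00,  5.28390574e-01,  1.43374469e+00,  2.80856768e-05,
        1.18139753e+00, -1.78464781e-01]), 'qd': array([-0.00235578, -0.00236927, -0.00210985, -0.00034885,  0.00052177,
        0.0002766 ]), 'tau': array([-1.62913761e-04, -4.43305528e+01, -1.78586769e+01, -1.40531038e-04,
        3.89851702e-03,  1.42419768e-05]), 'tcp_pos': array([ 0.15085548, -0.60621694,  0.40382985]), 'tool_rot': array([ 7.87814548e-01, -6.15911760e-01, -6.36348843e-04, -7.32298122e-04]), 'force': array([ 0.03517783, -0.29253399,  0.05102727]), 'ft_torque': array([-0.03685228, -0.00124513, -0.00821384]), 'finger_gap': 1.000303438494566}
```

View pics/top0.png

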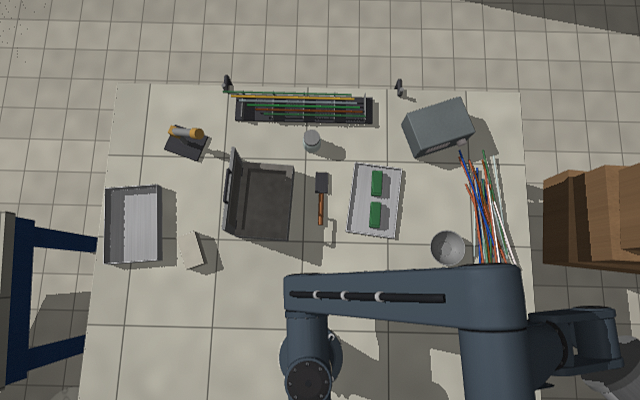

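View pics/side0.png

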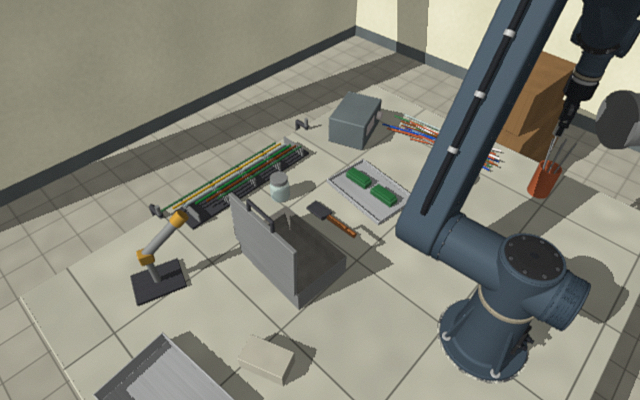

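The top view shows the kiln at px (225-295, 150-240) with its lid upright on the left (+y) side. The tray with the two green bars is at (350-400, 165-238), the paddle at (322, 198), the jar at (312, 138), the bowl at (448, 248) and the brick at (200, 250). Next I'll measure the bars and enlarge the area around them.

```bash
cat > h.py <<'E'
from station import manip
import numpy as np, cv2
def ray(n,u,v,z):
    c=manip.camera_info(n);R=c["R"];o=-R.T@c["t"]
    d=R.T@np.array([(u-c["cx"])/c["fx"],(v-c["cy"])/c["fy"],1.])
    return o+d*(z-o[2])/d[2]
def proj(n,X):
    c=manip.camera_info(n);p=c["R"]@np.array(X)+c["t"];return np.array([c["cx"]+c["fx"]*p[0]/p[2],c["cy"]+c["fy"]*p[1]/p[2]])
def yaw():
    x,y,z,w=manip.sense()["tool_rot"];return np.degrees(np.arctan2(2*(x*y+z*w),1-2*(y*y+z*z)))
def bars(n,im,z):
    hsv=cv2.cvtColor(im,cv2.COLOR_RGB2HSV);m=cv2.inRange(hsv,(45,100,30),(85,255,255))
    for c in cv2.findContours(m,0,1)[0]:
        if cv2.contourArea(c)<80: continue
        # top face rays
        w=np.array([ray(n,*p[0],z)[:2] for p in c],np.float32)*1000
        r=cv2.minAreaRect(w);mm=cv2.moments(c)
        print(n,cv2.contourArea(c),np.round([mm['m10']/mm['m00'],mm['m01']/mm['m00']],1),np.round(r[0]),np.round(r[1]),round(r[2],1))
E
python3 - <<'E'
from h import *
t=cv2.imread("pics/top0.png");s=cv2.imread("pics/side0.png")
bars("top",t[:,:,::-1].copy(),.03);bars("side",s[:,:,::-1].copy(),.03)
cv2.imwrite("pics/topc.png",cv2.resize(t[130:255,215:410],None,fx=4,fy=4,interpolation=cv2.INTER_CUBIC))
cv2.imwrite("pics/sidec.png",cv2.resize(s[160:310,210:410],None,fx=4,fy=4,interpolation=cv2.INTER_CUBIC))
print(yaw())
E
```

```text
top 212.0 [374.8 214.7] [ 471. -207.] [34. 86.] 86.3
top 210.5 [376.3 182.9] [ 582. -213.] [34. 87.] 87.4
top 158.5 [304.9 105.8] [860.  51.] [403.  10.] 89.8
side 272.5 [383.7 195.1] [ 465. -197.] [50. 93.] 86.4
side 242.0 [358.6 177.7] [ 576. -202.] [50. 94.] 88.5
side 97.5 [254.6 174.7] [837.   1.] [366.  11.] 90.0
side 196.5 [239. 176.] [870.  43.] [ 14. 406.] 0.2
-76.03642259172538
```

View pics/topc.png

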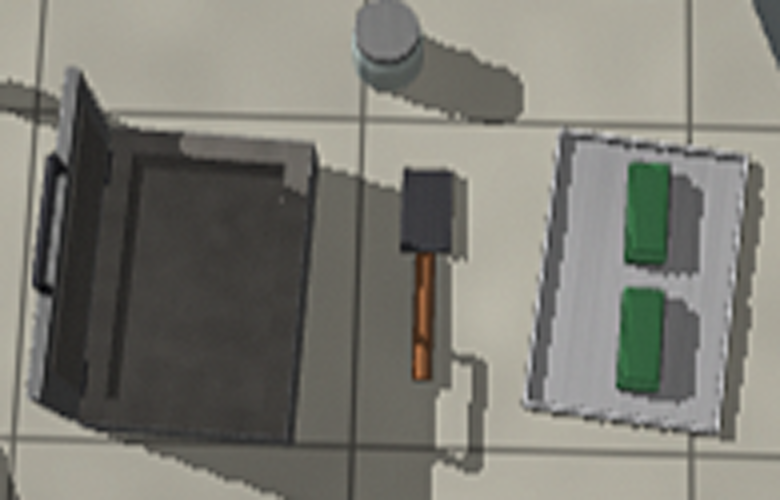

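View pics/sidec.png

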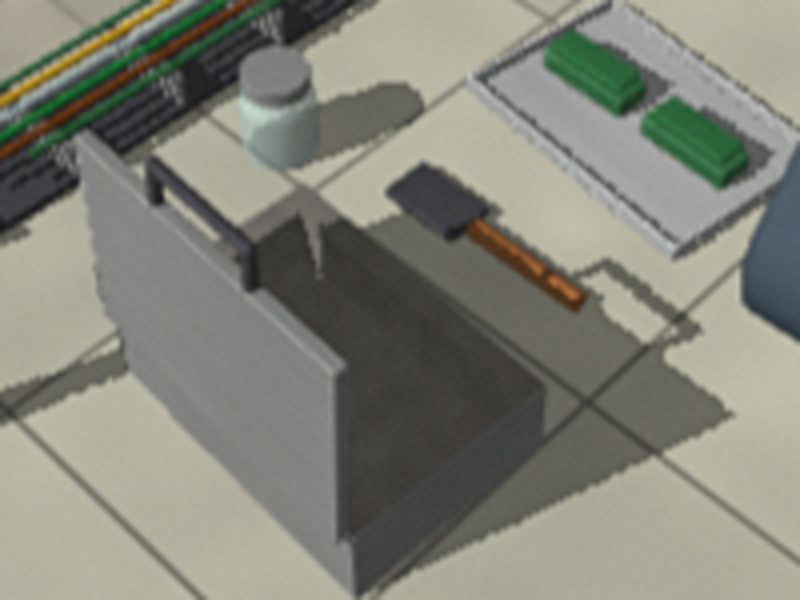

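The top crop shows the kiln's front rim corners at crop px (316,146) and (292,443), and the handle from (54,155) to (40,290). The lid's top corners are at (68,68) and (33,398). In the side crop the same lid corners are at (85,135) and (342,368), with handle ends at (152,163) and (250,245).

```bash
python3 - <<'E'
from h import *
T=lambda u,v:(215+u/4,130+v/4); S=lambda u,v:(210+u/4,160+v/4)
a=ray("top",*T(316,146),.075);b=ray("top",*T(292,443),.075);print("front corners",a,b,np.linalg.norm(a-b))
c=ray("side",*S(543,385),.075);print("near front corner side",c)
for k in[(T(304,165),),(T(283,440),)]: pass
def tri(p,q):
    P=[]
    for n in("top","side"):
        c=manip.camera_info(n);P.append(np.diag([1,1,1.])@np.array([[c["fx"],0,c["cx"]],[0,c["fy"],c["cy"]],[0,0,1]])@np.c_[c["R"],c["t"]])
    X=cv2.triangulatePoints(P[0],P[1],np.array(p,float),np.array(q,float));return (X[:3]/X[3]).ravel()
for nm,p,q in[("lidfar",T(68,68),S(85,135)),("lidnear",T(33,398),S(342,368)),("hfar",T(54,155),S(152,163)),("hnear",T(40,290),S(250,245))]: print(nm,np.round(tri(p,q),3))
u=(a-b)/np.linalg.norm(a-b) # kiln +y or -y
ctr=(a+b)/2; n=np.array([-u[1],u[0],0]); print("yaw of edge",np.degrees(np.arctan2(u[1],u[0])))
k=ctr+n*.085; print("kiln centre",k)
for d in(-.05,.05):
  for e in (0,.015): print("place",d,e,np.round(k-n*e+u*d,3))
print("hinge",ctr+n*.17)
# bars: step top edges
for z in(.036,): 
  print("tray corners",[np.round(ray("top",*T(*p),.016),3) for p in[(565,130),(748,157),(718,436),(526,408)]])
print("paddle",ray("top",*T(428,210),.014),ray("top",*T(422,378),.014),"jar",ray("top",*T(388,32),.085))
E
```

```text
front corners [0.6219881  0.07174559 0.075     ] [0.3707814  0.08237274 0.075     ] 0.251431389555423
near front corner side [0.37334458 0.09521657 0.075     ]
lidfar [0.632 0.247 0.242]
lidnear [0.386 0.258 0.241]
hfar [0.559 0.247 0.271]
hnear [0.461 0.251 0.277]
yaw of edge -2.422419702811793
kiln centre [0.49997741 0.1619832  0.075     ]
place -0.05 0 [0.45  0.164 0.075]
place -0.05 0.015 [0.449 0.149 0.075]
place 0.05 0 [0.55  0.16  0.075]
place 0.05 0.015 [0.549 0.145 0.075]
hinge [0.50357008 0.24690725 0.075     ]
tray corners [array([ 0.658, -0.144,  0.016]), array([ 0.637, -0.306,  0.016]), array([ 0.39 , -0.277,  0.016]), array([ 0.41 , -0.112,  0.016])]
paddle [ 0.58258741 -0.02438565  0.014     ] [ 0.43421816 -0.02268199  0.014     ] jar [0.72099487 0.01335329 0.085     ]
```

```bash
python3 -m jog '[[[36,45,0,-2.1],[36,45,0,-2.1],[36,45,0,-2.1],[36,45,0,-2.1],[36,45,0,-2.1],[36,45,0,-2.1],[36,45,0,-2.1],[36,45,0,-2.1]]]' 80; python3 -m jog '[[[16,18,-40,0],[16,18,-40,0],[0,0,-40,0],[0,0,-20,0],[0,0,0,0],[0,0,0,0],[0,0,0,0],[0,0,0,0]]]'
python3 - <<'E'
from h import *
im=manip.snapshot("side");cv2.imwrite("pics/s1.png",cv2.resize(im[50:250,300:500],None,fx=3,fy=3)[:,:,::-1])
im=manip.snapshot("top");cv2.imwrite("pics/t1.png",im[:,:,::-1])
s=manip.sense();print(s["tcp_pos"],yaw(),s["force"])
E
```

```text
t: 1.1
tcp_pos: [0.4398, -0.2449, 0.4045]
tool_rot: [-0.689, 0.725, 0.0, 0.0]
force: [0.7, -0.4, 0.2]
finger_gap: 0.797
t: 2.1
tcp_pos: [0.4711, -0.2107, 0.2657]
tool_rot: [-0.689, 0.724, -0.001, 0.0]
force: [-0.7, 0.4, -0.1]
finger_gap: 0.798
[ 0.47096385 -0.21060947  0.26536013] -92.83724767776724 [-1.0085118   0.49337968  0.36039729]
```

View pics/s1.png

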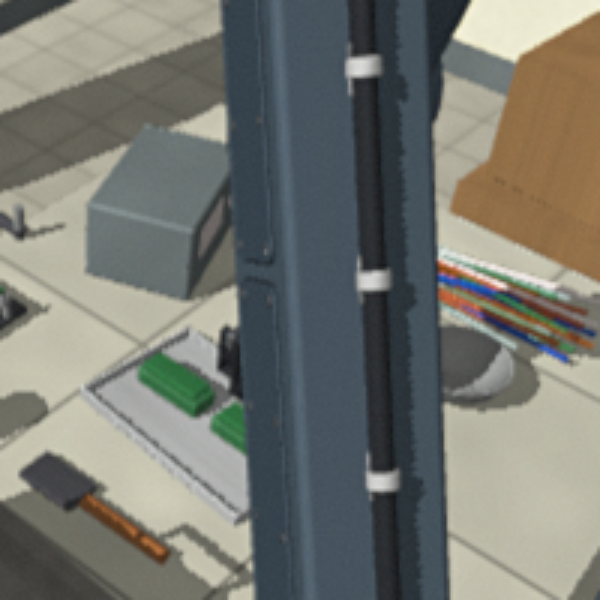

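The arm blocks most of the side view. The far bar is still clear at (175,383) in the crop, and the gripper is over the near bar. The measurements agree with each other, so I'll descend.

```bash
python3 -m jog '[[[0,0,-25,0],[0,0,-25,0],[0,0,-20,0],[0,0,-10,0],[0,0,-7,0],[0,0,0,0],[0,0,0,0],[0,0,0,0]]]'; python3 -m jog '[[[0,0,0,0],[0,0,0,0],[0,0,0,0],[0,0,0,0],[0,0,0,0],[0,0,0,0],[0,0,0,0],[0,0,0,0]]]' 0 50;  python3 -m jog '[[[0,0,10,0],[0,0,20,0],[0,0,40,0],[0,0,50,0],[0,0,40,0],[0,0,0,0],[0,0,0,0],[0,0,0,0]]]'
```

```text
t: 3.2
tcp_pos: [0.4711, -0.2106, 0.1783]
tool_rot: [-0.689, 0.724, -0.001, 0.0]
force: [-0.4, -0.0, 0.3]
finger_gap: 0.803
t: 4.2
tcp_pos: [0.4709, -0.2105, 0.1781]
tool_rot: [-0.689, 0.724, -0.0, 0.0]
force: [-0.6, 0.3, 5.0]
finger_gap: 0.412
t: 5.2
tcp_pos: [0.4703, -0.2101, 0.3361]
tool_rot: [-0.689, 0.724, 0.002, -0.0]
force: [0.9, 0.2, -1.0]
finger_gap: 0.408
```

```bash
python3 -m jog '[[[-2,20,0,0],[-3,45,0,0],[-3,55,0,0],[-3,55,0,0],[-3,55,0,0],[-3,55,0,0],[-2,50,0,0],[-2,30,0,0]]]';  python3 - <<'E'
from h import *
s=manip.sense();print(s["tcp_pos"],yaw(),s["force"],s["finger_gap"])
t=manip.snapshot("top");v=manip.snapshot("side")
a=cv2.resize(t[120:260,200:340],(480,480));b=cv2.resize(v[140:320,190:370],(480,480))
cv2.imwrite("pics/k1.png",np.hstack([a,b])[:,:,::-1][:, :960][::1]); cv2.imwrite("pics/k1.png",cv2.resize(np.hstack([a,b]),(800,400))[:,:,::-1])
E
```

```text
t: 6.2
tcp_pos: [0.4481, 0.1575, 0.337]
tool_rot: [-0.69, 0.723, 0.001, -0.001]
force: [0.5, 0.2, -1.6]
finger_gap: 0.409
[0.44805697 0.15752623 0.33695512] -92.67199350969723 [ 0.51805905  0.22773317 -1.59418328] 0.40939570957112076
```

View pics/k1.png

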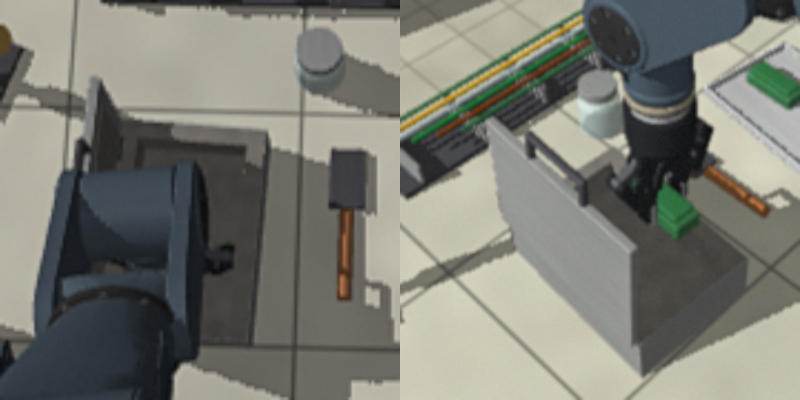

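The bar hangs over the kiln. In the top panel the wrist block spans x 55-205, close to the lid, so I'll check its clearance and the kiln's front edge at (268,130)-(252,345).

```bash
python3 - <<'E'
from h import *
C=lambda u,v:(200+u*.35,120+v*.35)
for z in(.40,.45,.5): print(z,ray("top",*C(65,180),z),ray("top",*C(38,315),z),ray("top",*C(207,230),z))
print("rim",ray("top",*C(269,130),.075),ray("top",*C(252,346),.075))
S=lambda u,v:(190+(u-400)*.45,140+v*.45)
print("rim side near",ray("side",*S(745,258),.075), "hinge near bottom",ray("side",*S(641,374),0),"proj kiln corner",(proj("side",[.3708,.0824,.075])-[190,140])/.45+[400,0],(proj("side",[.378,.252,0])-[190,140])/.45+[400,0])
E
```

```text
0.4 [0.4879722  0.22955172 0.4       ] [0.3664597  0.24496873 0.4       ] [0.44565984 0.10048779 0.4       ]
0.45 [0.47705843 0.21733816 0.45      ] [0.36141584 0.23201042 0.45      ] [0.43679006 0.09450893 0.45      ]
0.5 [0.46614467 0.2051246  0.5       ] [0.35637198 0.21905211 0.5       ] [0.42792028 0.08853006 0.5       ]
rim [0.62549502 0.07136317 0.075     ] [0.36965492 0.08167428 0.075     ]
rim side near [0.37463408 0.09577769 0.075     ] hinge near bottom [3.85839435e-01 2.62562651e-01 1.11022302e-16] proj kiln corner [754.70081711 253.26726066] [652.08656111 372.30411362]
```

```bash
python3 - <<'E'
from h import *
im=manip.snapshot("side")
bars("side",im,.188);bars("side",im,.03)
y=np.arctan2(.0,1)
a=np.radians(-2.8);ux=np.array([np.cos(a),np.sin(a)]);uy=np.array([-ux[1],ux[0]])
for sx,sy,z in[(-45,18,.164),(-45,-18,.164),(45,18,.186)]:
    p=np.array([.450,.1575])+(ux*sx+uy*sy)/1000; print(proj("side",[*p,z]).round(1))
cv2.imwrite("pics/s2.png",cv2.resize(im[200:270,280:350],(560,560),interpolation=cv2.INTER_CUBIC)[:,:,::-1])
E
```

```text
side 274.0 [313.7 234.3] [428. 166.] [42. 73.] 76.9
side 241.0 [358.6 177.7] [476. -66.] [41. 79.] 88.5
side 162.5 [231.6 180.5] [720. 170.] [276.  10.] 89.9
side 274.0 [313.7 234.3] [519.  77.] [50. 88.] 76.9
side 241.0 [358.6 177.7] [ 576. -202.] [49. 94.] 88.5
side 162.5 [231.6 180.5] [870.  82.] [331.  12.] 89.9
[315.2 247.2]
[325.8 239.2]
[291. 221.]
```

View pics/s2.png

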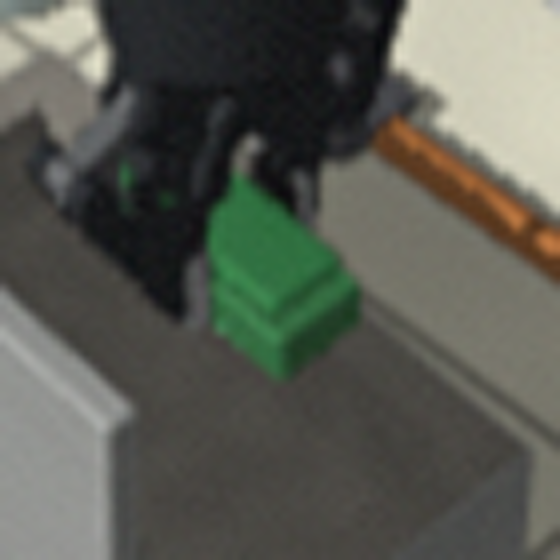

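The hand-held bar's lower corner projects to within 0.3 px of where it appears in the picture, so the side camera and the grasp agree. In the top view the kiln's right silhouette is its bottom edge, so the kiln lies about 9 mm farther in +y than I first computed, with its centre near y=0.171. The current spot is about 13 mm toward the front, which leaves room. I'll lower the bar.

```bash
python3 -m jog '[[[1,0,-30,0],[0,0,-35,0],[0,0,-30,0],[0,0,-20,0],[0,0,-12,0],[0,0,-8,0],[0,0,-4,0],[0,0,0,0]]]'; python3 -m jog '[[[0,0,-1,0],[0,0,0,0],[0,0,0,0],[0,0,0,0],[0,0,0,0],[0,0,0,0],[0,0,0,0],[0,0,0,0]]]'
```

```text
t: 7.35
tcp_pos: [0.4518, 0.1549, 0.2005]
tool_rot: [-0.689, 0.724, -0.001, 0.002]
force: [-0.1, 4.2, 7.0]
finger_gap: 0.413
t: 8.35
tcp_pos: [0.4523, 0.1556, 0.1994]
tool_rot: [-0.689, 0.724, -0.002, 0.003]
force: [0.6, 9.1, 6.0]
finger_gap: 0.409
```

Readings of 9 N sideways (+y) and 6 N upward suggest the −y finger is touching the front wall. I'll back up a little, shift +y and lower again.

```bash
python3 -m jog '[[[0,0,15,0],[0,0,15,0],[0,6,0,0],[0,6,0,0],[0,0,0,0],[0,0,0,0],[0,0,0,0],[0,0,0,0]]]'; python3 -m jog '[[[0,0,-10,0],[0,0,-10,0],[0,0,-5,0],[0,0,-2,0],[0,0,0,0],[0,0,0,0],[0,0,0,0],[0,0,0,0]]]'
python3 - <<'E'
from h import *
t=manip.snapshot("top");v=manip.snapshot("side")
a=cv2.resize(t[130:250,210:330],(400,400),interpolation=2);b=cv2.resize(v[190:290,260:360],(400,400),interpolation=2)
cv2.imwrite("pics/k2.png",np.hstack([a,b])[:,:,::-1])
E
```

```text
t: 9.35
tcp_pos: [0.4509, 0.1664, 0.2275]
tool_rot: [-0.689, 0.724, 0.0, -0.0]
force: [-0.5, 0.1, -2.8]
finger_gap: 0.405
t: 10.35
tcp_pos: [0.4509, 0.1665, 0.2009]
tool_rot: [-0.689, 0.724, -0.0, 0.0]
force: [-0.1, -0.5, -1.6]
finger_gap: 0.412
```

View pics/k2.png

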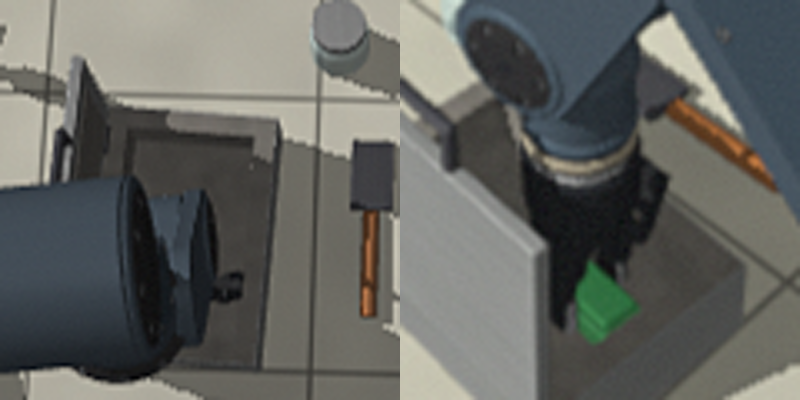

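Contact is gone (only weight is reading) and the bar hangs just above the chamber floor, at (605,310) in the side panel. I'll lower the last few mm and release.

```bash
python3 -m jog '[[[0,0,-2,0],[0,0,-2,0],[0,0,-1,0],[0,0,-1,0],[0,0,0,0],[0,0,0,0],[0,0,0,0],[0,0,0,0]]]'
```

```text
t: 11.45
tcp_pos: [0.4509, 0.1665, 0.1948]
tool_rot: [-0.689, 0.724, -0.0, 0.0]
force: [-0.0, 0.6, -1.9]
finger_gap: 0.41
```

```bash
python3 -m jog '[[[0,0,-1,0],[0,0,-1,0],[0,0,0,0],[0,0,0,0],[0,0,0,0],[0,0,0,0],[0,0,0,0],[0,0,0,0]]]';python3 -m jog '[[[0,0,0,0],[0,0,0,0],[0,0,0,0],[0,0,0,0],[0,0,0,0],[0,0,0,0],[0,0,0,0],[0,0,0,0]]]' 58; python3 -m jog '[[[0,0,10,0],[0,0,15,0],[0,0,25,0],[0,0,30,0],[0,0,40,0],[0,0,30,0],[0,-30,10,0],[0,-40,0,0]]]'
```

```text
t: 12.45
tcp_pos: [0.4508, 0.1665, 0.1941]
tool_rot: [-0.689, 0.724, -0.0, 0.0]
force: [-2.3, -0.1, 11.5]
finger_gap: 0.402
t: 13.45
tcp_pos: [0.4509, 0.1665, 0.1927]
tool_rot: [-0.689, 0.724, 0.0, -0.0]
force: [-0.7, 0.3, -0.0]
finger_gap: 0.582
t: 14.45
tcp_pos: [0.4508, 0.0964, 0.3551]
tool_rot: [-0.69, 0.724, -0.002, 0.002]
force: [-0.4, -1.1, 0.0]
finger_gap: 0.58
```

```bash
python3 -m jog '[[[16,-36,0,0],[17,-39,0,0],[17,-39,0,0],[17,-40,0,0],[17,-40,0,0],[17,-40,0,0],[17,-40,0,0],[16,-38,0,0]]]' 80; python3 -m jog '[[[0,0,-40,0],[0,0,-45,0],[0,0,-40,0],[0,0,-25,0],[0,0,-15,0],[0,0,-9,0],[0,0,0,0],[0,0,0,0]]]'; python3 -m jog '[[[0,0,0,0],[0,0,0,0],[0,0,0,0],[0,0,0,0],[0,0,0,0],[0,0,0,0],[0,0,0,0],[0,0,0,0]]]' 0 50
```

```text
t: 15.45
tcp_pos: [0.585, -0.2167, 0.3541]
tool_rot: [-0.689, 0.724, -0.0, 0.0]
force: [0.5, 0.3, -0.2]
finger_gap: 0.803
t: 16.45
tcp_pos: [0.5853, -0.2157, 0.1798]
tool_rot: [-0.689, 0.724, -0.001, 0.0]
force: [0.8, 0.8, 0.1]
finger_gap: 0.798
t: 17.45
tcp_pos: [0.5852, -0.2157, 0.1796]
tool_rot: [-0.689, 0.724, -0.001, 0.0]
force: [-0.6, 0.5, 5.0]
finger_gap: 0.406
```

```bash
python3 -m jog '[[[0,0,10,0],[0,0,20,0],[0,0,40,0],[0,0,50,0],[0,0,40,0],[0,0,10,0],[0,0,0,0],[0,0,0,0]]]'; python3 -m jog '[[[-4,20,0,0],[-4,45,0,0],[-4,55,0,0],[-4,55,0,0],[-5,58,0,0],[-5,58,0,0],[-5,50,0,0],[-4,38,0,0]]]'; python3 - <<'E'
from h import *
s=manip.sense();print(s["tcp_pos"],yaw(),s["force"],s["finger_gap"])
t=manip.snapshot("top");v=manip.snapshot("side")
bars("top",t,.05);bars("side",v,.05);bars("side",v,.2)
a=cv2.resize(t[130:250,210:330],(400,400),interpolation=2);b=cv2.resize(v[190:290,250:350],(400,400),interpolation=2)
cv2.imwrite("pics/k3.png",np.hstack([a,b])[:,:,::-1])
E
```

```text
t: 18.45
tcp_pos: [0.5842, -0.2151, 0.3467]
tool_rot: [-0.689, 0.724, 0.002, -0.001]
force: [-0.8, 0.6, -3.0]
finger_gap: 0.406
t: 19.45
tcp_pos: [0.548, 0.1666, 0.3475]
tool_rot: [-0.69, 0.724, 0.001, -0.001]
force: [0.4, -0.2, -2.7]
finger_gap: 0.409
[0.54799357 0.16663553 0.34752019] -92.71284869280989 [ 0.37539767 -0.18977039 -2.71047166] 0.40851191182835805
top 220.0 [265.1 217.4] [451. 166.] [36. 84.] 87.5
top 159.5 [305.2 105.8] [852.  50.] [398.   9.] 89.8
side 288.0 [305.6 263.7] [452. 176.] [42. 77.] 87.7
side 281.5 [282.5 213.8] [632.  97.] [ 49. 101.] 77.8
side 134.5 [224.7 184.8] [851. 131.] [249.  12.] 89.8
side 288.0 [305.6 263.7] [375. 246.] [35. 64.] 87.7
side 281.5 [282.5 213.8] [525. 180.] [41. 84.] 77.8
side 134.5 [224.7 184.8] [708. 208.] [209.  10.] 89.8
```

View pics/k3.png

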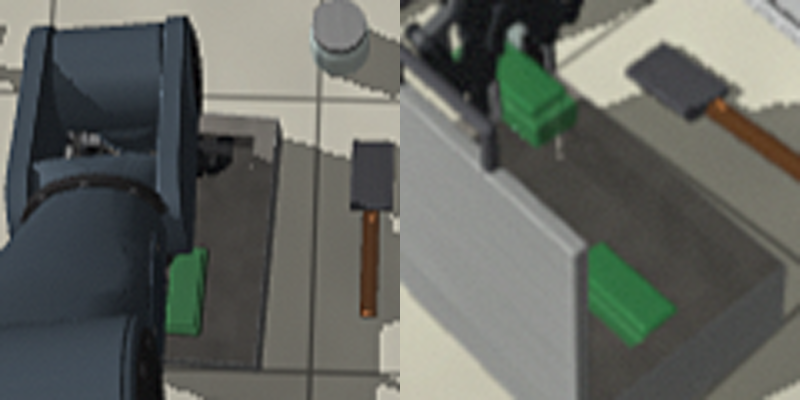

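```bash
python3 - <<'E'
from h import *
print("bar1 near +y corner",ray("side",250+138/4,190+147/4,.172))
print("bar0 near +y corner",ray("side",250+232/4,190+345/4,.020))
print("far inner rim",ray("top",210+250/3.333,130+137/3.333,.075),"near outer rim z75",ray("top",210+262/3.333,130+370/3.333,.075),"at z0",ray("top",210+262/3.333,130+370/3.333,0),"far outer",ray("top",210+282/3.333,130+120/3.333,.075))
E
```

```text
bar1 near +y corner [0.50291076 0.19004347 0.172     ]
bar0 near +y corner [0.42786666 0.18492202 0.02      ]
far inner rim [0.60519254 0.1015404  0.075     ] near outer rim z75 [0.36997745 0.08035098 0.075     ] at z0 [0.37592928 0.08606575 0.        ] far outer [0.62377314 0.06974792 0.075     ]
```

The bar in hand has its near end at x≈0.503 and bar0's far end is at ≈0.498. The chamber's far wall is at 0.605, so I'll shift +3 mm and lower.

```bash
python3 -m jog '[[[3,0,-30,0],[0,0,-35,0],[0,0,-30,0],[0,0,-25,0],[0,0,-15,0],[0,0,-10,0],[0,0,-3,0],[0,0,0,0]]]'; python3 -m jog '[[[0,0,-2,0],[0,0,-2,0],[0,0,-1,0],[0,0,0,0],[0,0,0,0],[0,0,0,0],[0,0,0,0],[0,0,0,0]]]'
```

```text
t: 20.55
tcp_pos: [0.5531, 0.1635, 0.2012]
tool_rot: [-0.689, 0.724, -0.0, 0.0]
force: [-0.2, -0.1, -1.4]
finger_gap: 0.405
t: 21.55
tcp_pos: [0.5529, 0.1635, 0.1957]
tool_rot: [-0.689, 0.724, -0.0, 0.0]
force: [0.1, -0.1, -2.0]
finger_gap: 0.409
```

```bash
python3 -m jog '[[[0,0,-1,0],[0,0,-1,0],[0,0,0,0],[0,0,0,0],[0,0,0,0],[0,0,0,0],[0,0,0,0],[0,0,0,0]]]';python3 -m jog '[[[0,0,0,0],[0,0,0,0],[0,0,0,0],[0,0,0,0],[0,0,0,0],[0,0,0,0],[0,0,0,0],[0,0,0,0]]]' 58; python3 -m jog '[[[0,0,10,0],[0,0,20,0],[0,0,40,0],[0,0,50,0],[0,0,50,0],[0,-10,50,0],[0,-30,50,0],[0,-40,10,0]]]'
python3 - <<'E'
from h import *
t=manip.snapshot("top");v=manip.snapshot("side")
bars("top",t,.05)
a=cv2.resize(t[130:250,210:330],(400,400),interpolation=2);b=cv2.resize(v[150:310,210:370],(400,400),interpolation=2)
cv2.imwrite("pics/k4.png",np.hstack([a,b])[:,:,::-1])
E
```

```text
t: 22.55
tcp_pos: [0.5528, 0.1635, 0.1955]
tool_rot: [-0.689, 0.724, -0.0, 0.0]
force: [-2.9, 0.5, 10.5]
finger_gap: 0.411
t: 23.55
tcp_pos: [0.5529, 0.1635, 0.1937]
tool_rot: [-0.689, 0.724, -0.0, 0.0]
force: [0.2, -0.5, 0.1]
finger_gap: 0.578
t: 24.55
tcp_pos: [0.553, 0.0834, 0.4789]
tool_rot: [-0.69, 0.724, -0.003, 0.003]
force: [-0.1, -0.2, -1.0]
finger_gap: 0.579
top 158.5 [304.9 105.8] [852.  50.] [398.   9.] 89.8
```

View pics/k4.png

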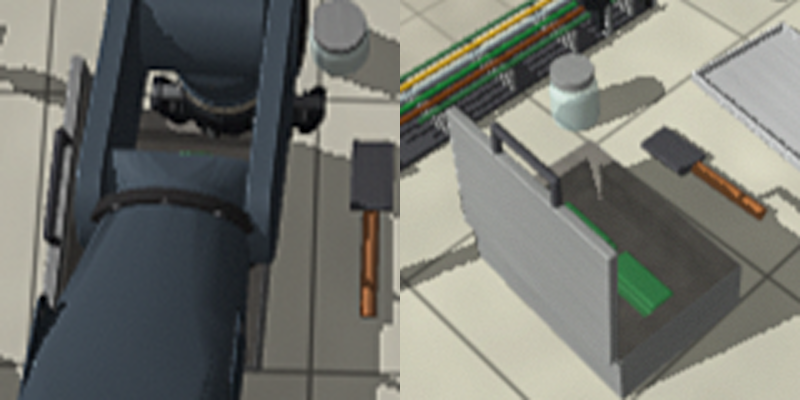

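Both bars lie in the chamber: the near one is clear at (640,285) in the side panel, and the far one shows behind the handle at (580,220). The lid is open, and the handle is at (525,155), about (0.507, 0.249, 0.275) in the world. I'll move above it and take it from above.

```bash
python3 -m jog '[[[-6,5,10,0],[-8,25,11,0],[-8,30,0,0],[-8,30,0,0],[-8,30,0,0],[-8,26,0,0],[0,20,0,0],[0,0,0,0]]]' 60; python3 - <<'E'
from h import *
s=manip.sense();print(s["tcp_pos"],yaw())
v=manip.snapshot("side");t=manip.snapshot("top");bars("top",t,.05)
a=cv2.resize(t[130:250,210:330],(400,400),interpolation=2);b=cv2.resize(v[120:280,200:360],(400,400),interpolation=2)
cv2.imwrite("pics/k5.png",np.hstack([a,b])[:,:,::-1])
E
```

```text
t: 25.65
tcp_pos: [0.5065, 0.2512, 0.4946]
tool_rot: [-0.691, 0.723, 0.0, -0.0]
force: [-1.2, -0.7, -0.4]
finger_gap: 0.6
[0.50647979 0.25124436 0.49456249] -92.65160950561553
top 219.5 [265.2 216.9] [452. 164.] [34. 86.] 87.3
top 216.0 [267.4 188.4] [550. 161.] [34. 87.] 87.3
top 159.5 [305.2 105.8] [852.  50.] [398.   9.] 89.8
```

View pics/k5.png

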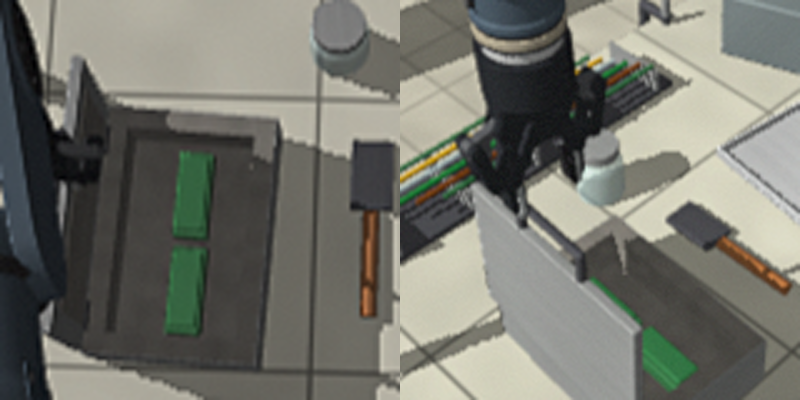

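Top panel: both bars lie flat side by side at (193,195) and (185,290), inside the chamber. Side panel: the fingers are spread on either side of the handle line at (550,240). I'll descend and close gently.

```bash
python3 -m jog '[[[0,0,-15,0],[0,0,-15,0],[0,0,-15,0],[0,0,-10,0],[0,0,-5,0],[0,0,0,0],[0,0,0,0],[0,0,0,0]]]'; python3 -m jog '[[[0,0,0,0],[0,0,0,0],[0,0,0,0],[0,0,0,0],[0,0,0,0],[0,0,0,0],[0,0,0,0],[0,0,0,0]]]' 0 20
```

```text
t: 26.75
tcp_pos: [0.507, 0.2496, 0.4352]
tool_rot: [-0.689, 0.724, -0.0, 0.001]
force: [0.1, 0.3, 0.5]
finger_gap: 0.602
t: 27.75
tcp_pos: [0.5069, 0.2496, 0.4349]
tool_rot: [-0.689, 0.724, 0.0, 0.0]
force: [-0.4, 1.9, 2.8]
finger_gap: 0.106
```

```bash
python3 -m jog '[[[-0.4,-10.1,-0.6,0],[-0.4,-10,-1,0],[-0.4,-10,-1.6,0],[-0.4,-9.9,-2.1,0],[-0.4,-9.8,-2.5,0],[-0.4,-9.6,-3.1,0],[-0.4,-9.5,-3.5,0],[-0.4,-9.3,-4,0]]]'
```

```text
t: 28.75
tcp_pos: [0.5033, 0.1706, 0.4158]
tool_rot: [-0.689, 0.724, 0.0, -0.001]
force: [-2.6, 2.1, 0.7]
finger_gap: 0.101
```

```bash
python3 -m jog '[[[-0.4,-9,-4.4,0],[-0.4,-8.9,-5,0],[-0.4,-8.5,-5.3,0],[-0.3,-8.3,-5.7,0],[-0.3,-8,-6.2,0],[-0.3,-7.7,-6.6,0],[-0.3,-7.4,-6.9,0],[-0.3,-7,-7.3,0]]]'
```

```text
t: 29.75
tcp_pos: [0.5005, 0.106, 0.3681]
tool_rot: [-0.689, 0.724, 0.001, -0.001]
force: [-4.6, 2.0, 1.0]
finger_gap: 0.103
```

```bash
python3 -m jog '[[[0,-6.6,-7.6,0],[0,-6.2,-8,0],[0,-5.9,-8.2,0],[0,-5.4,-8.5,0],[0,-4.9,-8.9,0],[0,-4.6,-9,0],[0,-4,-9.2,0],[0,-3.6,-9.5,0]]]'
```

```text
t: 30.75
tcp_pos: [0.4997, 0.0647, 0.2989]
tool_rot: [-0.69, 0.724, 0.001, -0.002]
force: [-6.5, 0.8, 1.1]
finger_gap: 0.103
```

```bash
python3 -m jog '[[[0,-3.2,-9.6,0],[0,-2.6,-9.7,0],[0,-2.2,-9.9,0],[0,-1.6,-10,0],[0,-1.2,-10,0],[0,-0.6,-6,0],[0,0,-4,0],[0,0,0,0]]]'
```

```text
t: 31.75
tcp_pos: [0.4996, 0.0532, 0.2393]
tool_rot: [-0.69, 0.724, 0.002, -0.002]
force: [-5.0, -2.3, -3.1]
finger_gap: 0.11
```

```bash
python3 -m jog '[[[0,0,-1,0],[0,0,-1,0],[0,0,-1,0],[0,0,-1,0],[0,0,0,0],[0,0,0,0],[0,0,0,0],[0,0,0,0]]]'
```

```text
t: 32.75
tcp_pos: [0.4995, 0.0531, 0.236]
tool_rot: [-0.69, 0.724, 0.001, -0.002]
force: [-6.8, -1.5, 1.5]
finger_gap: 0.107
```

```bash
python3 -m jog '[[[0,0,-1,0],[0,0,-1,0],[0,0,-1,0],[0,0,-1,0],[0,0,0,0],[0,0,0,0],[0,0,0,0],[0,0,0,0]]]'; python3 -m jog '[[[0,0,-1,0],[0,0,-1,0],[0,0,-1,0],[0,0,-1,0],[0,0,0,0],[0,0,0,0],[0,0,0,0],[0,0,0,0]]]'
```

```text
t: 33.75
tcp_pos: [0.4996, 0.0531, 0.235]
tool_rot: [-0.69, 0.724, 0.0, -0.002]
force: [-11.3, -1.9, 26.4]
finger_gap: 0.107
t: 34.75
tcp_pos: [0.5009, 0.053, 0.2314]
tool_rot: [-0.69, 0.724, -0.001, -0.0]
force: [-8.4, -1.5, 27.4]
finger_gap: 0.108
```

There was firm resistance at TCP z=0.235 (27 N, then the pads slipped), so the lid is seated. I'll release with a small opening, rise and look.

```bash
python3 -m jog '[[[0,0,2,0],[0,0,2,0],[0,0,0,0],[0,0,0,0],[0,0,0,0],[0,0,0,0],[0,0,0,0],[0,0,0,0]]]' 24; python3 -m jog '[[[0,0,3,0],[0,0,5,0],[0,0,10,0],[0,0,10,0],[0,0,20,0],[0,0,30,0],[0,0,20,0],[0,0,0,0]]]'
python3 - <<'E'
from h import *
v=manip.snapshot("side");t=manip.snapshot("top")
a=cv2.resize(t[130:250,210:330],(400,400),interpolation=2);b=cv2.resize(v[150:310,210:370],(400,400),interpolation=2)
cv2.imwrite("pics/k6.png",np.hstack([a,b])[:,:,::-1])
E
```

```text
t: 35.75
tcp_pos: [0.501, 0.0539, 0.2328]
tool_rot: [-0.689, 0.724, -0.0, 0.0]
force: [0.8, 0.3, -0.7]
finger_gap: 0.245
t: 36.75
tcp_pos: [0.5014, 0.0539, 0.3328]
tool_rot: [-0.689, 0.724, -0.002, 0.002]
force: [-0.0, -0.5, -0.4]
finger_gap: 0.241
```

View pics/k6.png

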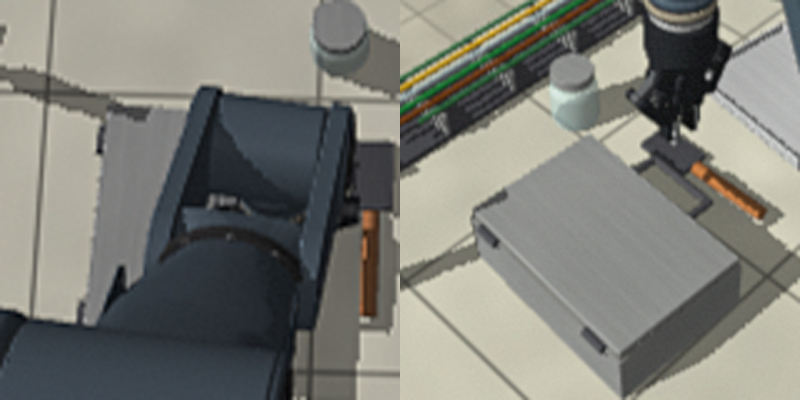

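The lid is down, with its plate flush on the jacket at (600,250) and the handle out in front at (680,185). As a firm check I'll press near its free edge with shut fingers. Contact should come at TCP z≈0.260.

```bash
python3 -m jog '[[[0,20,0,0],[0,20,0,0],[0,14,0,0],[0,0,-20,0],[0,0,-20,0],[0,0,-15,0],[0,0,-8,0],[0,0,0,0]]]' 0; python3 -m jog '[[[0,0,-2,0],[0,0,-2,0],[0,0,-1,0],[0,0,-1,0],[0,0,-1,0],[0,0,-1,0],[0,0,0,0],[0,0,0,0]]]'
```

```text
t: 37.85
tcp_pos: [0.5009, 0.1078, 0.2672]
tool_rot: [-0.689, 0.724, 0.0, -0.0]
force: [0.2, 0.1, 0.7]
finger_gap: -0.002
t: 38.85
tcp_pos: [0.5009, 0.1079, 0.2609]
tool_rot: [-0.689, 0.724, -0.0, 0.0]
force: [-1.9, -0.0, 9.6]
finger_gap: -0.001
```

```bash
python3 -m jog '[[[0,0,-1,0],[0,0,-1,0],[0,0,0,0],[0,0,0,0],[0,0,0,0],[0,0,0,0],[0,0,0,0],[0,0,0,0]]]'; python3 -m jog '[[[0,0,3,0],[0,0,10,0],[0,0,25,0],[0,0,40,0],[0,0,40,0],[0,0,30,0],[0,0,0,0],[0,0,0,0]]]';  python3 -m jog '[[[0,0,0,0],[0,0,0,0],[0,0,0,0],[0,0,0,0],[0,0,0,0],[0,0,0,0],[0,0,0,0],[0,0,0,0]]]'
```

```text
t: 39.85
tcp_pos: [0.5008, 0.108, 0.2608]
tool_rot: [-0.69, 0.724, -0.001, 0.0]
force: [-5.1, -0.1, 23.7]
finger_gap: 0.004
t: 40.85
tcp_pos: [0.5005, 0.1079, 0.4051]
tool_rot: [-0.689, 0.724, 0.001, -0.001]
force: [-0.5, 0.1, -0.5]
finger_gap: 0.005
t: 41.85
tcp_pos: [0.501, 0.1079, 0.4059]
tool_rot: [-0.689, 0.724, -0.0, 0.0]
force: [0.8, 0.8, -0.1]
finger_gap: -0.001
```

The lid does not give: it stays at 0.2608 under 24 N, matching the closed height. The arm is clear.

```bash
python3 -c "
from station import manip
print(manip.sign_off())"
```

```text
the job is handed in; nothing more can be done
None
```

Both glass bars are lying flat in the annealer's chamber and the lid is fully down. I handed the job in with the robot's clock at about 42 s; the hand-in reports no verdict.

**What I did:** I moved the bars one at a time from the tray into the chamber, end to end. I then held the lid's handle from above and guided it down its arc at about 0.4 rad/s, and pressed it shut.

**Last checks:**
- **Bars:** before closing the lid, the top view put both bars inside the chamber, at about (0.452, 0.164) and (0.550, 0.161) m. I could not see them once the lid was down.
- **Lid:** pressing near its free edge met the plate at TCP z = 0.261 m, where about 0.2605 m was expected for a closed lid. It did not give under 24 N.
- **Other objects:** in the last pictures the jar and paddle look unmoved. The arm never went near the brick or bowl, but I did not look at those two again.

**What disagreed:**
- **Kiln position:** my first estimate was about 10 mm off, because the edge I picked in the top view was the kiln's bottom edge, not its rim. The side view showed the error.
- **First placing:** I kept that spot, thinking there was enough room. The gripper touched the front wall at about 9 N, so I lifted, shifted 12 mm and lowered again without contact.

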